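# Put the drawer tools back on their outlines

### The arm

A 6-joint arm with a two-finger parallel gripper is mounted at the origin on the work surface. World frame = base frame: x ahead of the robot, y to its left, z up, the work surface at z = 0. Lengths are in m, angles in rad, forces in N, time in s.
With the tool pointing down it reaches from about 0.35 to 0.975 m from the base axis. Payload 4.9 kg.
Tool frame: the origin (TCP) lies midway between the tips of the shut fingers; the grasp point (between the pads) lies 19 mm behind it; z points along the fingers, y is the line along which they close (so a half turn about z gives the same grasp; the last joint's range is limited). The gripper opens to 85 mm and grips with 20 to 120 N. Pads are 22 mm wide; open, the fingers measure 114 mm over their backs; the gripper's body (76 mm by 85 mm) begins 54 mm behind the grasp point. The pads swing forward as they close: fully open they stand 13 mm farther back than shut.
Start: joints at [1.203, 0.053, 1.613, -0, 1.476, -0.119], TCP at [0.154, 0.606, 0.231] pointing down, gripper open.
Joint ranges: [-3.01, 3.01], [-1.01, 2.22], [0.06, 2.58], [-1.02, 4.17], [0.09, 2.62], [-3.14, 3.14]. Speed limits (rad/s): [2.57, 2.57, 3.14, 3.14, 3.14, 3.14].

### API

Orientations are given as a unit quaternion [w, x, y, z].
In Python, from plant import * gives the robot as it stands.
- The arm moves only by the tool jog_arm, never from a script. Its argument "targets" is a list of rows, each a list of 3 entries, a list of its own where there are three numbers: the shift along the tool's x, y, z in units of 25 mm (1.0 is 25 mm), then the turn, a rotation vector about the tool's x, y, z in units of 8 degrees (1.0 is 8 degrees), then the opening in per cent of the stroke, from 0 (shut) to 100 (fully open). A call has 1 to 8 rows; each row is the pose to reach, as a shift and turn from the pose commanded when the call began, along the tool's axes at that moment; what a row does not reach only later rows make up. A row lasts 1/8 s, in which the tool goes at most 62.5 mm and 10.7 degrees, less where a joint would pass 70% of its speed; a pose out of reach is approached as far as the arm can. A call with a gripper value outside its range is refused whole. The fingers move at their own pace and stop on an object; the grip force is fixed at half the most. Time passes only in rows, so rows that repeat a pose let the fingers close. It gives the time, the measured TCP pose, the force, the opening and the grip force at its end, in the units of the state.
- state(): the state, without advancing time (a new reading comes with each control period).
- grab_frame(name): name is "scene" or "top"; returns (picture, depth): 384x512x3 uint8, red, green, blue; 384x512 float32, m along the optical axis (not along the pixel's ray), 0 where there is no reading.
- camera_params(name): a dict with "fovy" (degrees; the focal length in pixels is half the picture's height over the tangent of half this angle, whatever the lens; pixels are square), "cx", "cy" (the principal point, pixels), "rvec" (rotation vector, rad) and "tvec" (3), from world to camera coordinates, as OpenCV has them. Camera axes: x right, y down, z forward; pixel columns grow to the right and rows downward; lengths in m; the calibration is good to about 2 mm. A picture is of the moment at which its call begins. camera_params takes no time and is no camera call.
- job_done(): hands the job in; it is judged then, once.
The state is a dict: "time": time; "joint_pos": joint angles; "joint_vel": joint speeds; "joint_efforts": joint torques, N m; "tool_pos": TCP position; "tool_rot": TCP orientation; "contact_force": force on the tool from outside, world axes, zero at the start; "ft_torque": the same for the moment, N m; "gripper_width": opening from 0.0 (shut) to 1.0 (fully open); "grasp_force": force on a finger pad.
Only numpy, scipy, OpenCV 4.12 (cv2) and the standard library are available. Lean on these libraries where they do the work, as an engineer would, in place of code of your own. Each camera call takes 0.05 s, during which the arm holds its last target. There are 200 camera calls.

### The job

Tidy the tool drawer's things: lay the grey torch, the screwdriver, the tongs and the round lidded tin of washers each on the cork pad that bears its own outline, so that it covers the outline and points the same way (lamp, blade and tips over theirs; the tin upright, lid up). Leave the steel tumbler and the clay cup standing where they are.

Things in the scene. Friction and masses are not known exactly. Their poses are not given: they have to be found in the camera images.
- torch_center (a point): grey plastic torch lying flat, 120 mm long: block-shaped body 28 mm wide, 44 mm high (x = -60 to +22 mm, black switch on top), then a flaring round lamp head 44 mm across. 0.16 kg, balances near the point; grip the body across its 28 mm width there. The point is the centre of length, width and height, 22 mm above its support. x points to the lamp (body origin: 15 mm that way), z up
- screwdriver_center (a point): screwdriver lying flat, 140 mm long: magenta handle of square section 26 x 26 mm (x = -70 to -2 mm), then a 7 mm steel shaft to the blade at x = +70 mm. 0.09 kg, balances at about x = -30 mm: grip the handle there, across 26 mm. The point is the centre of the overall length, 13 mm above its support. x points to the blade (body origin: 15 mm that way), z up
- tongs_center (a point): steel kitchen tongs, locked shut and rigid, lying flat, 140 mm long, 18 mm high: two parallel strips, 23 mm over the outside, joined by a block at x = -70 mm, tips flaring to about 38 mm at x = +70 mm. 0.11 kg. The point is the centre of the length, 9 mm above its support; grip across 23 mm there. x points to the tips (body origin: 15 mm that way), z up
- tin_center (a point): round steel tin with a lid, 62 mm in diameter (lid; 58 mm below it) and 34 mm high, heavy with washers (about 0.22 kg), closed. The lid is the upper 10 mm and stays on. The point is its centre, 17 mm above its support; z up; its yaw does not matter
- pad_torch_outline (a point): fixed cork liner pad, 155 x 64 mm and 4 mm thick, with the flat dark outline of the torch on it (no recess). The point is the centre of the outline (half-way along its length) and of the pad, on the pad's top face, 4 mm above the counter. z is up, x runs along the outline towards its lamp (wider) end
- pad_screwdriver_outline (a point): fixed cork liner pad, 155 x 64 mm and 4 mm thick, with the flat dark outline of the screwdriver on it (no recess). The point is the centre of the outline (half-way along its length) and of the pad, on the pad's top face, 4 mm above the counter. z is up, x runs along the outline towards its blade (thin) end
- pad_tongs_outline (a point): fixed cork liner pad, 155 x 64 mm and 4 mm thick, with the flat dark outline of the tongs on it (no recess). The point is the centre of the outline (half-way along its length) and of the pad, on the pad's top face, 4 mm above the counter. z is up, x runs along the outline towards its flared, forked end
- pad_tin_outline (a point): fixed cork liner pad, 90 x 90 mm and 4 mm thick, with a dark flat 62 mm disc, the outline of the tin, on it (no recess). The point is the centre of the disc and of the pad, on its top face, 4 mm above the counter. z up
- tumbler: steel tumbler standing on the counter among the things, 68 mm across the rim and 85 mm high, a bystander to be left alone. Origin at the centre of its underside, z up
- clay_cup: small open terracotta cup standing on the counter among the things, 64 mm across the rim and 60 mm high, a bystander to be left alone. Origin at the centre of its underside, z up
There are look-alikes about, which are no part of the job. Of the things like the part that bears screwdriver_center, leave any that is green; of the rest the smaller one is meant.

How it is judged:
At the end, for the whole second after the job is handed in: Each thing rests, released, on its own pad: centre within 12 mm of the outline's centre and at most 6 mm above resting height; torch, screwdriver and tongs within 0.2 rad of the outline's direction, pointing its way; tin upright within 0.12 rad (horizontal distance between torch_center and pad_torch_outline below 0.012 m and height (world z) of torch_center below 0.032 m and linear speed of each of torch, screwdriver, tongs, tin below 0.02 m/s and angular speed of each of torch, screwdriver, tongs, tin below 0.2 rad/s and angle between the x axis of torch_center and the x axis of pad_torch_outline, either way round below 0.2 rad and x of torch in the frame of pad_torch_outline above 0 m and horizontal distance between screwdriver_center and pad_screwdriver_outline below 0.012 m and height (world z) of screwdriver_center below 0.023 m and angle between the x axis of screwdriver_center and the x axis of pad_screwdriver_outline, either way round below 0.2 rad and x of screwdriver in the frame of pad_screwdriver_outline above 0 m and horizontal distance between tongs_center and pad_tongs_outline below 0.012 m and height (world z) of tongs_center below 0.019 m and angle between the x axis of tongs_center and the x axis of pad_tongs_outline, either way round below 0.2 rad and x of tongs in the frame of pad_tongs_outline above 0 m and horizontal distance between tin_center and pad_tin_outline below 0.012 m and height (world z) of tin_center below 0.027 m and angle between tin_center's own z axis and vertical below 0.12 rad); the robot touches nothing.
It fails at once if the steel tumbler is pushed more than 20 mm or tipped over (distance of tumbler from where it was at the start of the episode above 0.02 m or angle between tumbler's own z axis and vertical above 0.5 rad).
It fails at once if the clay cup is pushed more than 20 mm or tipped over (distance of clay_cup from where it was at the start of the episode above 0.02 m or angle between clay_cup's own z axis and vertical above 0.5 rad).
It also fails if it takes over 109 s, if anything falls off the work surface, if the arm or the gripper's body presses on something with over 40 N, if the wrist force passes 120 N, or if a joint passes its speed limit or range.

## Working session

There is one attempt and no reset: what is moved stays moved. The work goes in short steps, Python scripts to look and compute and a tool call to move; the robot and the scene stay as the last step left them, time stands still between calls to the robot, and variables do not carry over. Pictures are saved under pics/ and viewed, at most 14 in all, crops included, and the job is handed in when it is done.

Besides the shell and the picture viewer there is one more tool, called in YAML: its name, and indented under it one key for each argument. jog_arm: Moves the arm, as the interface text tells. Its arguments: {"type":"object","properties":{"targets":{"type":"array"}},"required":["targets"]}

```bash
ls; mkdir -p pics; python3 - <<'E'
from plant import *
import cv2,numpy as np
for n in("scene","top"):
    p,d=grab_frame(n); np.save(f"pics/{n}0.npy",d); cv2.imwrite(f"pics/{n}0raw.png",p[:,:,::-1]); cv2.imwrite(f"pics/{n}0.png",cv2.resize(p[:,:,::-1],(800,600),interpolation=cv2.INTER_CUBIC)); print(camera_params(n))
print(state())
E
```

```text
pics
{'fovy': 42.652176251041034, 'cx': 254.19907130769087, 'cy': 189.36534744886805, 'rvec': array([ 1.60647239,  1.60999655, -0.92914939]), 'tvec': array([ 0.0136249 , -0.16956836,  1.80940774])}
{'fovy': 43.20141899636879, 'cx': 256.84961168471625, 'cy': 194.69767876160577, 'rvec': array([ 2.16791214, -2.13768179,  0.13131541]), 'tvec': array([-0.01300487,  0.41792756,  1.14433776])}
{'time': 0.1, 'joint_pos': array([ 1.20299680e+00,  5.32967240e-02,  1.61417644e+00,  7.53613397e-06,
        1.47598332e+00, -1.19008348e-01]), 'joint_vel': array([-0.00212287, -0.00228695, -0.00424682,  0.00035101, -0.00185779,
        0.00029993]), 'joint_efforts': array([ 4.57820875e-06, -3.94902313e+01, -3.71362531e+01, -5.86515898e-05,
        3.86820422e-03, -3.45547335e-05]), 'tool_pos': array([0.15369259, 0.60522315, 0.2301705 ]), 'tool_rot': array([-2.28239836e-04,  1.24075320e-01,  9.92272365e-01, -9.03545105e-04]), 'contact_force': array([-0.37029229,  0.1667688 , -0.08490375]), 'ft_torque': array([-0.00977886,  0.01902258, -0.01082756]), 'grasp_force': 0.0, 'gripper_width': 0.9964423893657037}
```

View pics/top0.png

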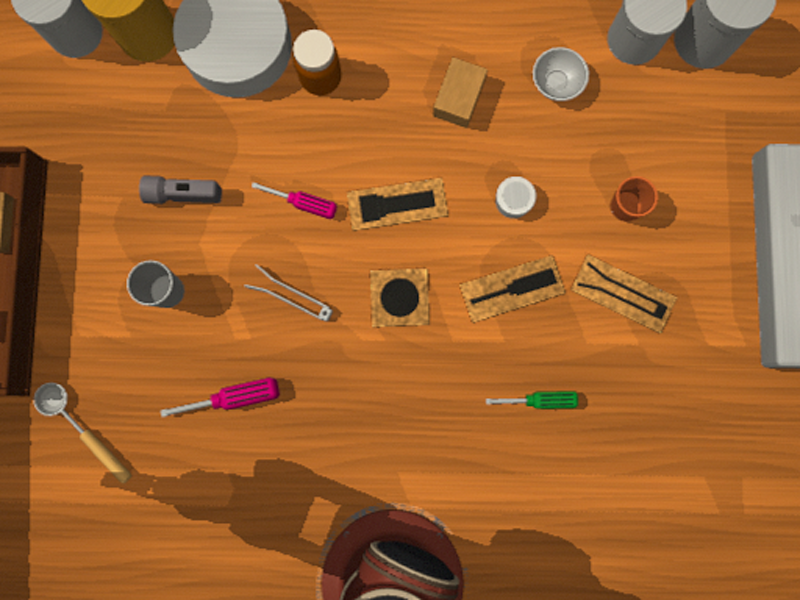

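View pics/scene0.png

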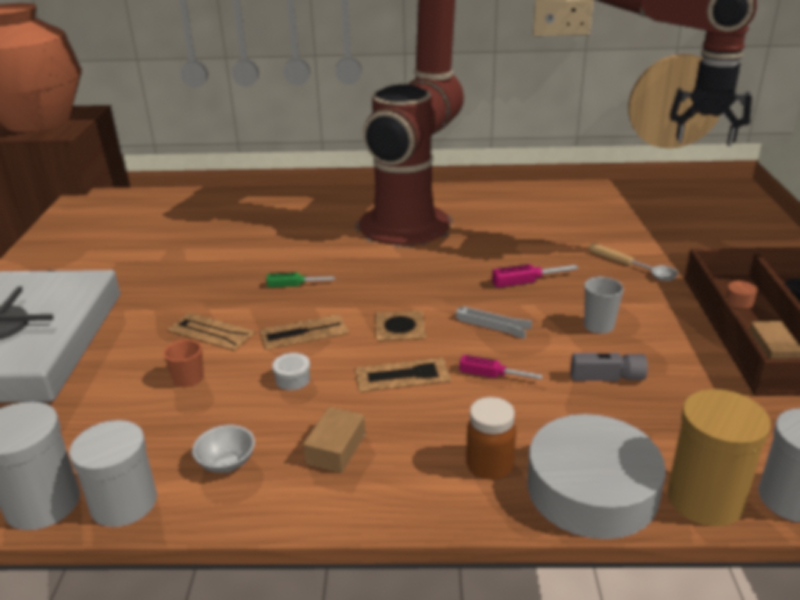

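The candidates for the screwdriver in the top view (800x600) are the small magenta one at (295,200), the large magenta one at (220,397) and the green one at (535,400). By the description it is the small magenta one. The others are: torch (180,190), tongs (290,292) and tin (516,197), where the bowl at (560,73) is only a look-alike. The pads are torch (397,204), tin (400,297), screwdriver (512,289) and tongs (625,292). Next I'll check these in close crops.

```bash
python3 - <<'E'
import cv2
p=cv2.imread("pics/top0raw.png")
for n,(x,y) in dict(L=(80,100),R=(216,100)).items():
    c=p[y:y+120,x:x+220]; c=cv2.resize(c,None,fx=3.6,fy=3.6,interpolation=cv2.INTER_CUBIC); print(c.shape)
    for k in range(0,220,20): cv2.putText(c,str(x+k),(int(k*3.6),10),0,.35,(255,255,255)); cv2.line(c,(int(k*3.6),12),(int(k*3.6),18),(255,255,255))
    for k in range(0,120,20): cv2.putText(c,str(y+k),(0,int(k*3.6)+4),0,.35,(255,255,255))
    cv2.imwrite(f"pics/crop{n}.png",c)
E
```

```text
(432, 792, 3)
(432, 792, 3)
```

View pics/cropL.png

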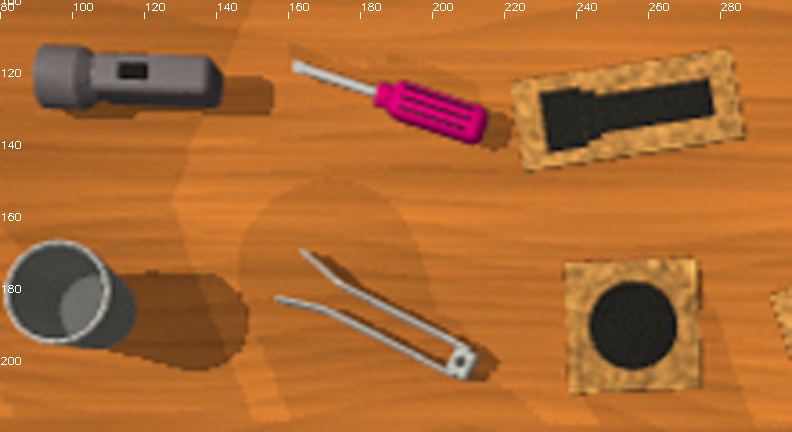

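View pics/cropR.png

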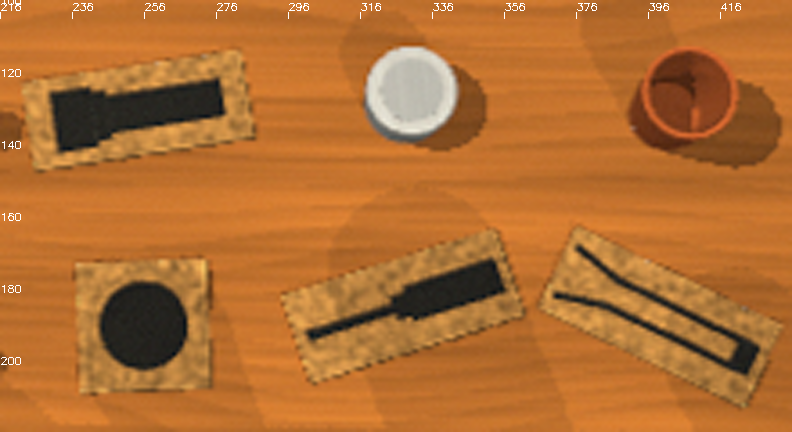

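The crops confirm the layout: the small magenta screwdriver is at raw px (187,127), with its blade up-left. Now I'll convert pixels to world positions.

```bash
cat > h.py <<'E'
import numpy as np,cv2
from scipy.spatial.transform import Rotation as R
from plant import *
def ray(u,v,z,n="top"):
    c=camera_params(n); f=192/np.tan(np.radians(c["fovy"]/2)); M=cv2.Rodrigues(np.array(c["rvec"]))[0]
    o=-M.T@c["tvec"]; d=M.T@np.array([(u-c["cx"])/f,(v-c["cy"])/f,1]); return o+d*(z-o[2])/d[2]
def cloud(D,n="top"):
    c=camera_params(n); f=192/np.tan(np.radians(c["fovy"]/2)); M=cv2.Rodrigues(np.array(c["rvec"]))[0]
    v,u=np.mgrid[:384,:512]; P=np.stack([(u-c["cx"])/f*D,(v-c["cy"])/f*D,D],-1)-c["tvec"]; return P@M
def goto(x,y,z,yaw=None):
    """jog numbers to put TCP at x,y,z with tool down, closing line (tool y) along yaw (mod pi)"""
    s=state(); w,a,b,c=s["tool_rot"]; T=R.from_quat([a,b,c,w]).as_matrix()
    sh=T.T@(np.array([x,y,z])-s["tool_pos"])/.025; 
    best=None
    if yaw is not None:
        for k in(0,np.pi,-np.pi):
            Y=np.array([np.cos(yaw+k),np.sin(yaw+k),0]);Z=np.array([0,0,-1.]);G=np.stack([np.cross(Y,Z),Y,Z],1)
            r=R.from_matrix(T.T@G).as_rotvec()
            if best is None or np.linalg.norm(r)<np.linalg.norm(best): best=r
        best=np.degrees(best)/8
    print("shift",sh.round(2),"turn",None if best is None else best.round(2),"pos",s["tool_pos"].round(4),"q6",s["joint_pos"][5].round(2),"t",s["time"])
E
python3 - <<'E'
from h import *
L=lambda x,y,z:ray(80+(x-1.5)/3.6,100+(y-1.5)/3.6,z)
Q=lambda x,y,z:ray(216+(x-1.5)/3.6,100+(y-1.5)/3.6,z)
def pad(n,c,flip=1):
    p=np.array([Q(*k,.004) for k in c]); d=(p[0]+p[3]-p[1]-p[2])
    print(n,p.mean(0).round(4),"yaw",np.arctan2(d[1],d[0]).round(3),np.linalg.norm(d)/2)
pad("ptorch",[(22,86),(241,49),(256,136),(37,171)])
pad("pscrew",[(282,294),(496,228),(526,315),(317,383)])
pad("ptongs",[(575,226),(782,324),(746,407),(539,305)])
pad("ptin",[(76,264),(209,258),(211,387),(80,393)]); print(Q(143,326,.004))
def ob(n,a,b):
    d=a-b; print(n,((a+b)/2).round(4),"yaw",np.arctan2(d[1],d[0]).round(3),np.linalg.norm(d[:2]))
ob("torch",L(33,77,.044),L(208,76,.044))
ob("screw",L(294,65,.013),L(481,122,.026))
ob("tongs",(L(304,251,.018)+L(277,298,.018))/2,L(466,362,.018))
print("tin",Q(412,91,.034),"tumbler",L(58,291,.085),"cup",Q(690,93,.06))
D=np.load("pics/top0.npy");P=cloud(D)
for n,(u0,u1,v0,v1) in dict(torch=(85,160,105,140),screw=(155,222,110,142),tongs=(150,222,160,210),tin=(310,350,105,145),tumbler=(78,120,160,205),cup=(385,430,105,150)).items():
    q=P[v0:v1,u0:u1].reshape(-1,3); t=q[(q[:,2]>.009)]; r=cv2.minAreaRect((t[:,:2]*1000).astype(np.float32)); print(n,np.round(r[0],1),np.round(r[1],1),round(r[2],1),"zmax",t[:,2].max().round(4),"table",np.median(q[q[:,2]<.006][:,2]).round(4))
E
```

```text
ptorch [0.5837 0.0019 0.004 ] yaw 1.751 0.15447725196468082
pscrew [ 0.4494 -0.1826  0.004 ] yaw 1.893 0.15289132928379698
ptongs [ 0.4446 -0.3568  0.004 ] yaw 1.123 0.15516434007077196
ptin [ 0.4328 -0.0037  0.004 ] yaw 1.63 0.0904832637945979
[ 0.43224937 -0.00301671  0.004     ]
torch [0.592  0.3447 0.044 ] yaw 1.59 0.1182608815819453
screw [0.5894 0.1683 0.0195] yaw 1.262 0.13864251258117477
tongs [0.4334 0.1694 0.018 ] yaw 1.122 0.13425036450407277
tin [ 0.59156805 -0.18346942  0.034     ] tumbler [0.43868518 0.36453916 0.085     ] cup [ 0.58534085 -0.36373977  0.06      ]
torch [467.4 176.6] [543.1  93.6] 53.8 zmax 1.1881 table 0.0003
screw [467.   75.2] [425.2  90.4] 36.5 zmax 1.1881 table 0.0003
tongs [390.7  93.2] [316.1  76. ] 55.2 zmax 1.1881 table 0.0002
tin [ 443.4 -107.5] [ 60.1 394.5] 63.4 zmax 1.1881 table 0.0002
tumbler [347.3 198. ] [448.5  66.5] 61.4 zmax 1.1881 table 0.0005
cup [ 429.3 -208.9] [ 60.4 500.4] 45.5 zmax 1.1881 table 0.0002
```

```bash
python3 - <<'E'
from h import *
D=np.load("pics/top0.npy");P=cloud(D)
for n,(u0,u1,v0,v1) in dict(torch=(85,160,105,140),screw=(155,222,110,142),tongs=(150,222,160,210),tin=(310,350,105,145)).items():
    q=P[v0:v1,u0:u1].reshape(-1,3); t=q[(q[:,2]>.009)&(q[:,2]<.1)]; r=cv2.minAreaRect((t[:,:2]*1000).astype(np.float32)); print(n,np.round(r[0],1),np.round(r[1],1),round(r[2],1),"zmax",t[:,2].max().round(4))
goto(.592,.345,.12,1.59+np.pi/2)
E
```

```text
torch [595.7 344.9] [120.3  43.4] 88.6 zmax 0.0504
screw [587.9 169.4] [141.1  27.3] 73.7 zmax 0.0332
tongs [440.8 165.5] [141.   48.4] 67.1 zmax 0.0258
tin [ 592.9 -182.2] [60.1 60.4] 63.4 zmax 0.0408
shift [-19.56  -5.76   4.41] turn [-0.01  0.01  9.33] pos [0.1537 0.6052 0.2302] q6 -0.12 t 0.1
```

jog_arm:
  targets:
    - [[-19.6,-5.8,2.0],[0,0,9.3],100]
    - [[-19.6,-5.8,2.0],[0,0,9.3],100]
    - [[-19.6,-5.8,2.0],[0,0,9.3],100]
    - [[-19.6,-5.8,2.0],[0,0,9.3],100]
    - [[-19.6,-5.8,2.0],[0,0,9.3],100]
    - [[-19.6,-5.8,2.0],[0,0,9.3],100]
    - [[-19.6,-5.8,2.0],[0,0,9.3],100]
    - [[-19.6,-5.8,2.0],[0,0,9.3],100]

```text
time: 1.1
tool_pos: [0.5829, 0.35, 0.1818]
tool_rot: [-0.0, 0.699, 0.715, -0.0]
contact_force: [0.4, 1.0, -0.1]
gripper_width: 1.001
grasp_force: 0.0
```

```bash
python3 - <<'E'
from h import *
goto(.593,.345,.010,1.58+np.pi/2)
E
```

```text
shift [-0.21  0.4   6.87] turn [-0.01  0.    0.09] pos [0.5829 0.35   0.1818] q6 0.41 t 1.1
```

jog_arm:
  targets:
    - [[0,0,2],[0,0,0],100]
    - [[0,0,4],[0,0,0],100]
    - [[0,0,4],[0,0,0],100]
    - [[0,0,4],[0,0,0],100]

```text
time: 1.6
tool_pos: [0.5823, 0.3519, 0.0843]
tool_rot: [0.0, 0.699, 0.715, 0.001]
contact_force: [-0.0, -0.1, 0.5]
gripper_width: 1.002
grasp_force: 0.0
```

```bash
python3 - <<'E'
from h import *
goto(.593,.345,.010,1.58+np.pi/2)
p,d=grab_frame("top"); cv2.imwrite("pics/t1.png",cv2.resize(p[60:240,60:300,::-1],None,fx=3.3,fy=3.3,interpolation=cv2.INTER_CUBIC))
E
```

```text
shift [-0.29  0.41  2.97] turn [ 0.01 -0.01  0.1 ] pos [0.5823 0.3519 0.0843] q6 0.41 t 1.6
```

View pics/t1.png

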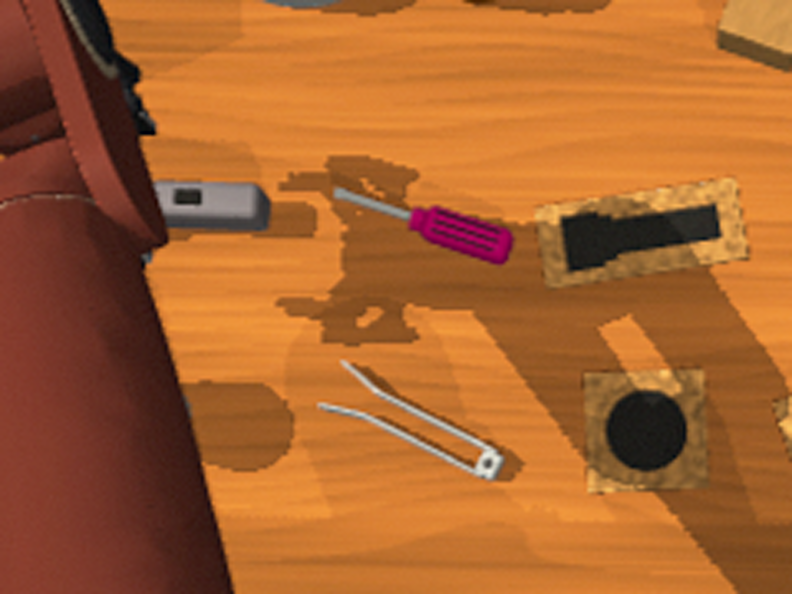

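The arm hides the torch from above, as expected. Its position is known well enough, so I'll go on.

jog_arm:
  targets:
    - [[-0.3,0.4,1.0],[0,0,0.1],100]
    - [[-0.3,0.4,2.0],[0,0,0.1],100]
    - [[-0.3,0.4,2.95],[0,0,0.1],100]
    - [[-0.3,0.4,2.95],[0,0,0.1],100]
    - [[-0.3,0.4,2.95],[0,0,0.1],0]
    - [[-0.3,0.4,2.95],[0,0,0.1],0]
    - [[-0.3,0.4,2.95],[0,0,0.1],0]
    - [[-0.3,0.4,2.95],[0,0,0.1],0]

```text
time: 2.65
tool_pos: [0.5927, 0.3446, 0.0102]
tool_rot: [0.0, 0.704, 0.71, 0.001]
contact_force: [-0.3, 0.0, 2.5]
gripper_width: 0.32
grasp_force: 59.9
```

jog_arm:
  targets:
    - [[0,0,0],[0,0,0],0]
    - [[0,0,0],[0,0,0],0]
    - [[0,0,-1],[0,0,0],0]
    - [[0,0,-2],[0,0,0],0]
    - [[0,0,-4],[0,0,0],0]
    - [[0,0,-4],[0,0,0],0]
    - [[0,0,-4],[0,0,0],0]

```text
time: 3.52
tool_pos: [0.5909, 0.3437, 0.1074]
tool_rot: [-0.0, 0.704, 0.71, -0.001]
contact_force: [-0.8, -0.7, -2.1]
gripper_width: 0.319
grasp_force: 59.3
```

```bash
python3 - <<'E'
from h import *
goto(.5837,.0019,.105,1.751+np.pi/2); s=state(); print(s["gripper_width"],s["grasp_force"])
p,d=grab_frame("scene"); cv2.imwrite("pics/t2.png",cv2.resize(p[150:340,260:500,::-1],None,fx=3,fy=3,interpolation=cv2.INTER_CUBIC))
E
```

```text
shift [-13.67  -0.42   0.11] turn [-0.02  0.01 -1.22] pos [0.5909 0.3437 0.1074] q6 0.41 t 3.525
0.31929604559689745 59.32965338230133
```

View pics/t2.png

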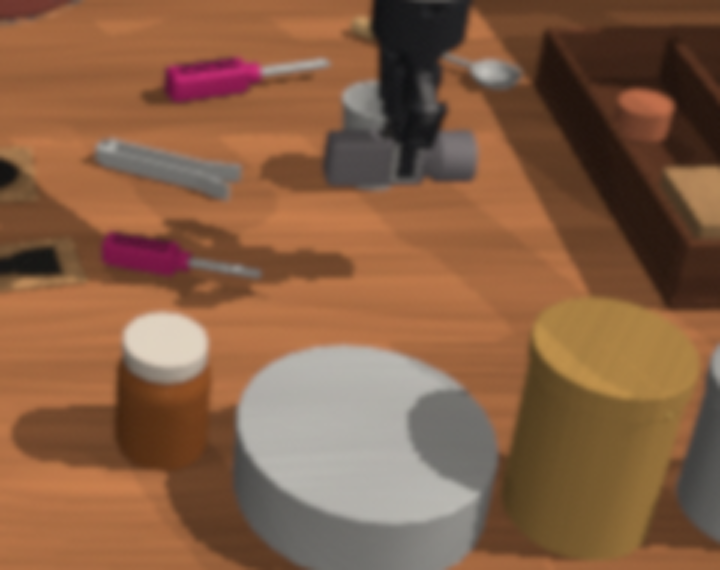

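The torch is held near its middle, level (crop px 402,158). Next I carry it to its pad.

jog_arm:
  targets:
    - [[-13.7,-0.4,0],[0,0,-1.2],0]
    - [[-13.7,-0.4,0],[0,0,-1.2],0]
    - [[-13.7,-0.4,0],[0,0,-1.2],0]
    - [[-13.7,-0.4,0],[0,0,-1.2],0]
    - [[-13.7,-0.4,0],[0,0,-1.2],0]
    - [[-13.7,-0.4,0],[0,0,-1.2],0]
    - [[-13.7,-0.4,0],[0,0,-1.2],0]
    - [[-13.7,-0.4,0],[0,0,-1.2],0]

```text
time: 4.58
tool_pos: [0.584, 0.0021, 0.1071]
tool_rot: [-0.001, 0.642, 0.767, -0.001]
contact_force: [-0.0, 0.4, -0.8]
gripper_width: 0.319
grasp_force: 59.4
```

```bash
python3 - <<'E'
from h import *
goto(.5837,.0019,.015,1.751+np.pi/2)
E
```

```text
shift [-0.01 -0.    3.68] turn [-0.02 -0.01 -0.02] pos [0.584  0.0021 0.1071] q6 -0.3 t 4.575
```

jog_arm:
  targets:
    - [[0,0,1.5],[0,0,0],0]
    - [[0,0,3.0],[0,0,0],0]
    - [[0,0,3.5],[0,0,0],0]
    - [[0,0,3.7],[0,0,0],0]
    - [[0,0,3.7],[0,0,0],0]
    - [[0,0,3.7],[0,0,0],100]
    - [[0,0,3.7],[0,0,0],100]
    - [[0,0,3.7],[0,0,0],100]

```text
time: 5.58
tool_pos: [0.5856, 0.0014, 0.0172]
tool_rot: [0.001, 0.642, 0.767, 0.0]
contact_force: [-0.5, 0.5, 0.3]
gripper_width: 0.935
grasp_force: 0.0
```

jog_arm:
  targets:
    - [[0,0,0],[0,0,0],100]
    - [[0,0,-1],[0,0,0],100]
    - [[0,0,-2.5],[0,0,0],100]
    - [[0,0,-5],[0,0,0],100]
    - [[0,0,-5],[0,0,0],100]
    - [[0,0,-5],[0,0,0],100]

```text
time: 6.32
tool_pos: [0.5849, 0.0015, 0.1413]
tool_rot: [0.0, 0.642, 0.767, 0.0]
contact_force: [0.5, 1.3, -1.5]
gripper_width: 1.001
grasp_force: 0.0
```

```bash
python3 - <<'E'
from h import *
# screwdriver centre ~(.5887,.169) yaw 1.275 ; grip 30 mm toward the handle
y=1.275; c=np.array([.5885,.1690])-.03*np.array([np.cos(y),np.sin(y)]); print(c)
goto(*c,.09,y+np.pi/2)
E
```

```text
[0.57975495 0.14030289]
shift [5.5  0.77 2.05] turn [0.   0.   3.39] pos [0.5849 0.0015 0.1413] q6 -0.3 t 6.325
```

jog_arm:
  targets:
    - [[5.5,0.8,0.5],[0,0,3.4],100]
    - [[5.5,0.8,1],[0,0,3.4],100]
    - [[5.5,0.8,2],[0,0,3.4],100]
    - [[5.5,0.8,2],[0,0,3.4],100]
    - [[5.5,0.8,2],[0,0,3.4],100]

```text
time: 6.95
tool_pos: [0.58, 0.1397, 0.0905]
tool_rot: [-0.0, 0.804, 0.595, -0.001]
contact_force: [0.6, -0.8, -0.3]
gripper_width: 1.002
grasp_force: 0.0
```

```bash
python3 - <<'E'
from h import *
goto(.5798,.1403,.004,1.275+np.pi/2)
p,d=grab_frame("top"); cv2.imwrite("pics/t3.png",cv2.resize(p[90:220,140:340,::-1],None,fx=4,fy=4,interpolation=cv2.INTER_CUBIC))
E
```

```text
shift [ 0.02 -0.01  3.46] turn [-0.01  0.01 -0.01] pos [0.58   0.1397 0.0905] q6 0.41 t 6.95
```

View pics/t3.png

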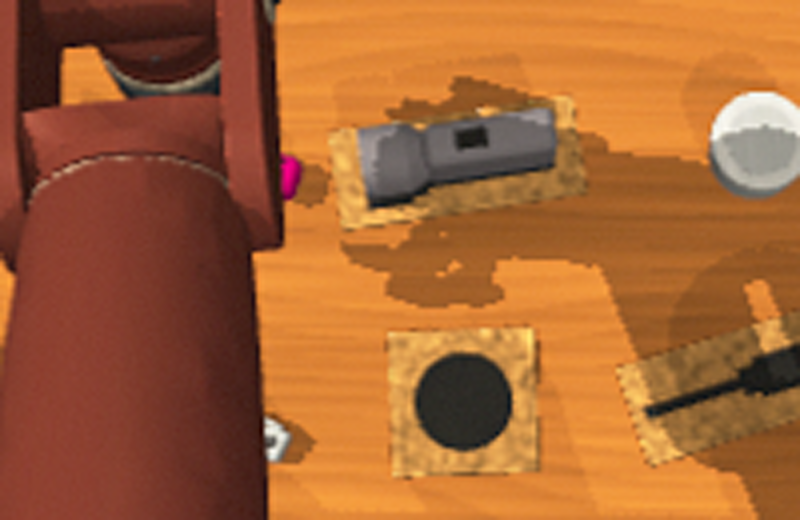

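The torch covers its outline with the lamp to the left, as it should. Now I grip the screwdriver.

jog_arm:
  targets:
    - [[0,0,1.5],[0,0,0],100]
    - [[0,0,3.0],[0,0,0],100]
    - [[0,0,3.4],[0,0,0],100]
    - [[0,0,3.4],[0,0,0],0]
    - [[0,0,3.4],[0,0,0],0]
    - [[0,0,3.4],[0,0,0],0]
    - [[0,0,3.4],[0,0,0],0]
    - [[0,0,3.4],[0,0,0],0]

```text
time: 8.0
tool_pos: [0.582, 0.1406, 0.0082]
tool_rot: [0.001, 0.804, 0.594, 0.001]
contact_force: [0.0, -0.7, 6.6]
gripper_width: 0.286
grasp_force: 60.5
```

jog_arm:
  targets:
    - [[0,0,0],[0,0,0],0]
    - [[0,0,-1],[0,0,0],0]
    - [[0,0,-3],[0,0,0],0]
    - [[0,0,-5],[0,0,0],0]
    - [[0,0,-5],[0,0,0],0]
    - [[0,0,-5],[0,0,0],0]

```text
time: 8.75
tool_pos: [0.5797, 0.1404, 0.1304]
tool_rot: [-0.0, 0.804, 0.594, -0.001]
contact_force: [-0.7, -0.8, -0.9]
gripper_width: 0.285
grasp_force: 59.8
```

```bash
python3 - <<'E'
from h import *
y=1.893; c=np.array([.4494,-.1826])-.03*np.array([np.cos(y),np.sin(y)]); print(c)
goto(*c,.125,y+np.pi/2); s=state(); print(s["gripper_width"],s["grasp_force"])
p,d=grab_frame("scene"); cv2.imwrite("pics/t4.png",cv2.resize(p[120:270,180:400,::-1],None,fx=3.6,fy=3.6,interpolation=cv2.INTER_CUBIC))
E
```

```text
[ 0.45889973 -0.2110562 ]
shift [-14.86  -0.5    0.22] turn [-0.01  0.   -4.44] pos [0.5797 0.1404 0.1304] q6 0.41 t 8.75
0.2851165790544285 59.820767641067505
```

View pics/t4.png

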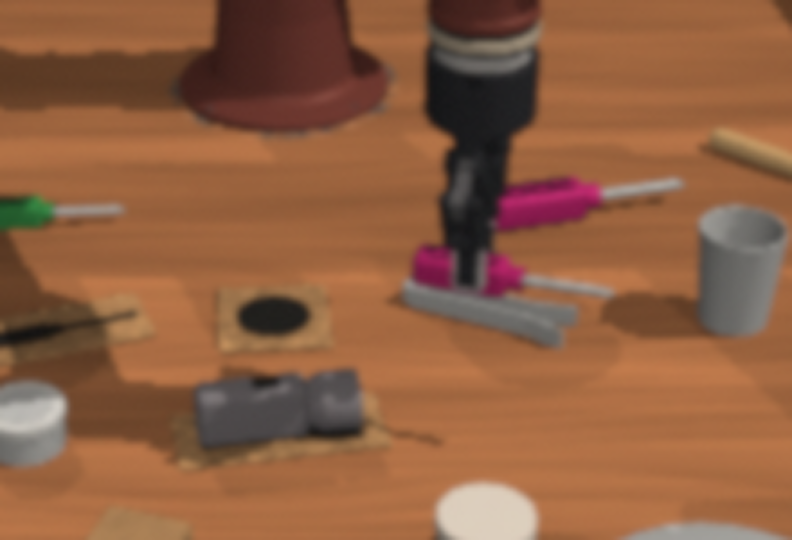

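The screwdriver is held by the handle with the blade free. Next I carry it to its pad.

jog_arm:
  targets:
    - [[-14.9,-0.5,0],[0,0,-4.4],0]
    - [[-14.9,-0.5,0],[0,0,-4.4],0]
    - [[-14.9,-0.5,0],[0,0,-4.4],0]
    - [[-14.9,-0.5,0],[0,0,-4.4],0]
    - [[-14.9,-0.5,0],[0,0,-4.4],0]
    - [[-14.9,-0.5,0],[0,0,-4.4],0]
    - [[-14.9,-0.5,0],[0,0,-4.4],0]
    - [[-14.9,-0.5,0],[0,0,-4.4],0]

```text
time: 9.8
tool_pos: [0.4583, -0.2116, 0.1296]
tool_rot: [-0.002, 0.587, 0.809, 0.0]
contact_force: [0.1, -0.1, -0.5]
gripper_width: 0.287
grasp_force: 59.7
```

```bash
python3 - <<'E'
from h import *
goto(.4589,-.2111,.0115,1.893+np.pi/2)
E
```

```text
shift [-0.    0.04  4.72] turn [-0.01 -0.02 -0.05] pos [ 0.4583 -0.2116  0.1296] q6 -0.9 t 9.8
```

jog_arm:
  targets:
    - [[0,0,2.0],[0,0,0],0]
    - [[0,0,4.0],[0,0,0],0]
    - [[0,0,4.5],[0,0,0],0]
    - [[0,0,4.7],[0,0,0],0]
    - [[0,0,4.7],[0,0,0],0]
    - [[0,0,4.7],[0,0,0],100]
    - [[0,0,4.7],[0,0,0],100]
    - [[0,0,4.7],[0,0,0],100]

```text
time: 10.8
tool_pos: [0.4598, -0.2124, 0.0147]
tool_rot: [0.001, 0.587, 0.81, 0.0]
contact_force: [0.7, -0.3, 0.4]
gripper_width: 0.904
grasp_force: 0.0
```

jog_arm:
  targets:
    - [[0,0,0],[0,0,0],100]
    - [[0,0,-1],[0,0,0],100]
    - [[0,0,-2.5],[0,0,0],100]
    - [[0,0,-4.5],[0,0,0],100]
    - [[0,0,-4.5],[0,0,0],100]
    - [[0,0,-4.5],[0,0,0],100]

```text
time: 11.55
tool_pos: [0.4591, -0.2119, 0.126]
tool_rot: [-0.0, 0.587, 0.81, -0.0]
contact_force: [0.2, 0.2, -0.6]
gripper_width: 0.998
grasp_force: 0.0
```

```bash
python3 - <<'E'
from h import *
goto(.5922,-.183,.085,0)
p,d=grab_frame("top"); P=cloud(d); np.save("pics/top5.npy",d)
q=P[150:220,140:240].reshape(-1,3); t=q[(q[:,2]>.009)&(q[:,2]<.03)]; print(cv2.minAreaRect((t[:,:2]*1000).astype(np.float32)))
c=p[150:215,140:235,::-1]; cv2.imwrite("pics/t5.png",cv2.resize(c,None,fx=8,fy=8,interpolation=cv2.INTER_CUBIC))
E
```

```text
shift [-0.56  5.42  1.64] turn [-0.   -0.    2.27] pos [ 0.4591 -0.2119  0.126 ] q6 -0.9 t 11.55
((435.7379455566406, 135.13658142089844), (196.36061096191406, 98.71597290039062), 56.222652435302734)
```

View pics/t5.png

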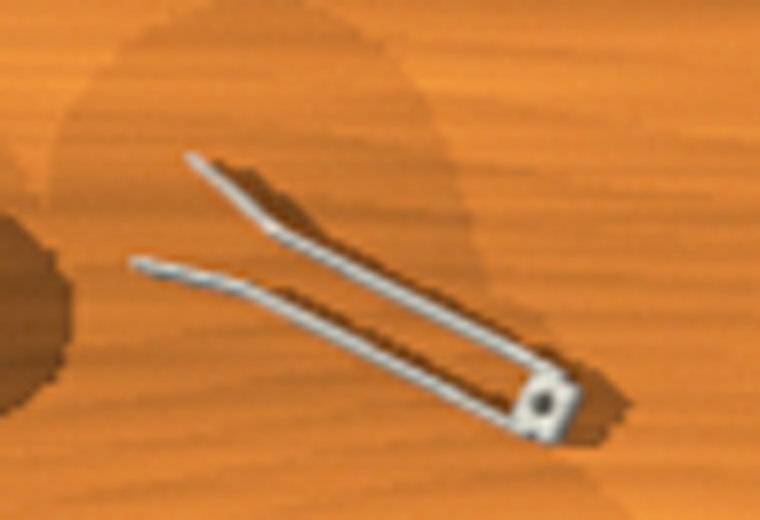

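Seen close, the tongs' tips are at crop (190,155) and (133,262), and the far edge of the block at (562,413). I'll do the tin first, since it is nearer to the arm.

jog_arm:
  targets:
    - [[-0.6,5.4,0],[0,0,2.3],100]
    - [[-0.6,5.4,0.5],[0,0,2.3],100]
    - [[-0.6,5.4,1.6],[0,0,2.3],100]
    - [[-0.6,5.4,1.6],[0,0,2.3],100]
    - [[-0.6,5.4,1.6],[0,0,2.3],100]

```text
time: 12.22
tool_pos: [0.5912, -0.1842, 0.0855]
tool_rot: [-0.001, 0.709, 0.705, -0.0]
contact_force: [-0.0, -0.3, 0.2]
gripper_width: 0.999
grasp_force: 0.0
```

```bash
python3 - <<'E'
from h import *
goto(.5922,-.183,.006,0)
L=lambda x,y,z:ray(140+(x-3.5)/8,150+(y-3.5)/8,z)
a=(L(190,155,.018)+L(133,262,.018))/2; b=L(562,413,.018); d=a-b
print((a+b)/2,np.arctan2(d[1],d[0]),np.linalg.norm(d))
m=L(268,230,.018),L(248,290,.018); n=L(555,372,.018),L(515,428,.018); d=sum(m)-sum(n); print(np.arctan2(d[1],d[0]), sum(n)/2)
E
```

```text
shift [0.04 0.05 3.18] turn [-0.01 -0.01 -0.03] pos [ 0.5912 -0.1842  0.0855] q6 -0.42 t 12.225
[0.43235806 0.1690979  0.018     ] 1.1125192565264461 0.13853940312951596
1.1168628937235001 [0.40558213 0.11528412 0.018     ]
```

jog_arm:
  targets:
    - [[0,0,1.5],[0,0,0],100]
    - [[0,0,2.7],[0,0,0],100]
    - [[0,0,3.2],[0,0,0],100]
    - [[0,0,3.2],[0,0,0],100]
    - [[0,0,3.2],[0,0,0],0]
    - [[0,0,3.2],[0,0,0],0]
    - [[0,0,3.2],[0,0,0],0]
    - [[0,0,3.2],[0,0,0],0]

```text
time: 13.22
tool_pos: [0.5939, -0.1851, 0.009]
tool_rot: [0.002, 0.709, 0.706, 0.001]
contact_force: [-1.6, -0.9, 7.2]
gripper_width: 0.693
grasp_force: 65.3
```

jog_arm:
  targets:
    - [[0,0,0],[0,0,0],0]
    - [[0,0,-0.7],[0,0,0],0]
    - [[0,0,-2],[0,0,0],0]
    - [[0,0,-4],[0,0,0],0]
    - [[0,0,-5],[0,0,0],0]
    - [[0,0,-5],[0,0,0],0]

```text
time: 13.98
tool_pos: [0.5941, -0.185, 0.1352]
tool_rot: [0.003, 0.709, 0.706, 0.001]
contact_force: [-0.1, -0.2, -0.9]
gripper_width: 0.697
grasp_force: 65.4
```

```bash
python3 - <<'E'
from h import *
goto(.4325,-.0033,.13,0); s=state(); print(s["gripper_width"],s["grasp_force"])
E
```

```text
shift [ 7.24 -6.49  0.15] turn [ 0.04  0.02 -0.03] pos [ 0.5941 -0.185   0.1352] q6 -0.42 t 13.975
0.6970232216115416 65.4270763042929
```

jog_arm:
  targets:
    - [[7.2,-6.5,0],[0,0,0],0]
    - [[7.2,-6.5,0],[0,0,0],0]
    - [[7.2,-6.5,0],[0,0,0],0]
    - [[7.2,-6.5,0],[0,0,0],0]
    - [[7.2,-6.5,0],[0,0,0],0]
    - [[7.2,-6.5,0],[0,0,0],0]
    - [[7.2,-6.5,0],[0,0,0],0]

```text
time: 14.85
tool_pos: [0.431, -0.0042, 0.1312]
tool_rot: [-0.0, 0.709, 0.705, -0.0]
contact_force: [0.4, -0.0, -1.5]
gripper_width: 0.699
grasp_force: 65.6
```

```bash
python3 - <<'E'
from h import *
goto(.4325,-.0050,.013,0); s=state(); print(s["gripper_width"],s["grasp_force"])
p,d=grab_frame("scene"); cv2.imwrite("pics/t6.png",cv2.resize(p[140:260,150:350,::-1],None,fx=4,fy=4,interpolation=cv2.INTER_CUBIC))
E
```

```text
shift [-0.03  0.06  4.73] turn [-0.    0.   -0.04] pos [ 0.431  -0.0042  0.1312] q6 -0.18 t 14.85
0.6986016844469699 65.60032764338828
```

View pics/t6.png

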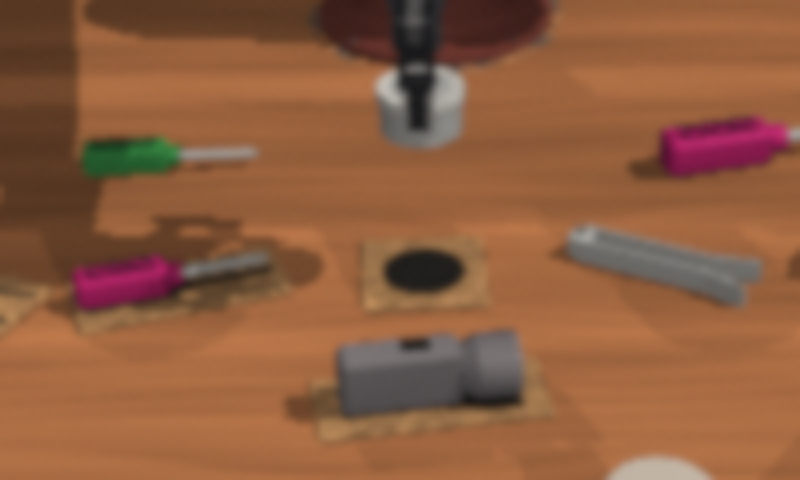

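The tin is held upright (crop px 420,105), and the torch and screwdriver sit on their pads. Next I lower the tin.

jog_arm:
  targets:
    - [[0,0,2.0],[0,0,0],0]
    - [[0,0,4.0],[0,0,0],0]
    - [[0,0,4.5],[0,0,0],0]
    - [[0,0,4.7],[0,0,0],0]
    - [[0,0,4.7],[0,0,0],0]
    - [[0,0,4.7],[0,0,0],100]
    - [[0,0,4.7],[0,0,0],100]
    - [[0,0,4.7],[0,0,0],100]

```text
time: 15.9
tool_pos: [0.4313, -0.0036, 0.0147]
tool_rot: [0.001, 0.709, 0.706, 0.0]
contact_force: [0.3, 0.6, -0.2]
gripper_width: 1.0
grasp_force: 0.0
```

jog_arm:
  targets:
    - [[0,0,0],[0,0,0],100]
    - [[0,0,-1],[0,0,0],100]
    - [[0,0,-2.5],[0,0,0],100]
    - [[0,0,-4],[0,0,0],100]
    - [[0,0,-4],[0,0,0],100]
    - [[0,0,-4],[0,0,0],100]

```text
time: 16.65
tool_pos: [0.4301, -0.0035, 0.1133]
tool_rot: [-0.0, 0.709, 0.706, -0.0]
contact_force: [-0.6, -0.1, -0.4]
gripper_width: 0.997
grasp_force: 0.0
```

```bash
python3 - <<'E'
from h import *
goto(.4325,.169,.085,1.115+np.pi/2)
E
```

```text
shift [6.9  0.06 1.13] turn [-0.01  0.    3.23] pos [ 0.4301 -0.0035  0.1133] q6 -0.18 t 16.65
```

jog_arm:
  targets:
    - [[6.9,0.1,0],[0,0,3.2],100]
    - [[6.9,0.1,0.3],[0,0,3.2],100]
    - [[6.9,0.1,1.1],[0,0,3.2],100]
    - [[6.9,0.1,1.1],[0,0,3.2],100]
    - [[6.9,0.1,1.1],[0,0,3.2],100]
    - [[6.9,0.1,1.1],[0,0,3.2],100]

```text
time: 17.4
tool_pos: [0.4339, 0.1679, 0.0862]
tool_rot: [0.0, 0.848, 0.531, -0.0]
contact_force: [0.5, 0.5, 0.0]
gripper_width: 1.002
grasp_force: 0.0
```

```bash
python3 - <<'E'
from h import *
goto(.4325,.169,.005,1.115+np.pi/2)
E
```

```text
shift [ 0.02 -0.07  3.25] turn [-0.    0.    0.03] pos [0.4339 0.1679 0.0862] q6 0.66 t 17.4
```

jog_arm:
  targets:
    - [[0,0,1.5],[0,0,0],100]
    - [[0,0,2.7],[0,0,0],100]
    - [[0,0,3.2],[0,0,0],100]
    - [[0,0,3.2],[0,0,0],0]
    - [[0,0,3.2],[0,0,0],0]
    - [[0,0,3.2],[0,0,0],0]
    - [[0,0,3.2],[0,0,0],0]
    - [[0,0,3.2],[0,0,0],0]

```text
time: 18.4
tool_pos: [0.4351, 0.1693, 0.0078]
tool_rot: [0.0, 0.847, 0.531, 0.001]
contact_force: [-0.8, -0.6, 5.7]
gripper_width: 0.249
grasp_force: 61.1
```

jog_arm:
  targets:
    - [[0,0,0],[0,0,0],0]
    - [[0,0,-0.7],[0,0,0],0]
    - [[0,0,-2],[0,0,0],0]
    - [[0,0,-4],[0,0,0],0]
    - [[0,0,-5],[0,0,0],0]
    - [[0,0,-5],[0,0,0],0]

```text
time: 19.15
tool_pos: [0.4352, 0.1694, 0.1335]
tool_rot: [0.001, 0.847, 0.531, 0.002]
contact_force: [-0.4, 0.1, -1.9]
gripper_width: 0.247
grasp_force: 60.3
```

```bash
python3 - <<'E'
from h import *
goto(.4446,-.3568,.13,1.123+np.pi/2); s=state(); print(s["gripper_width"],s["grasp_force"])
p,d=grab_frame("scene"); cv2.imwrite("pics/t7.png",cv2.resize(p[120:240,220:420,::-1],None,fx=4,fy=4,interpolation=cv2.INTER_CUBIC))
E
```

```text
shift [-18.78   9.51   0.12] turn [ 0.03 -0.02 -0.02] pos [0.4352 0.1694 0.1335] q6 0.66 t 19.15
0.2468254084418286 60.26520609855652
```

View pics/t7.png

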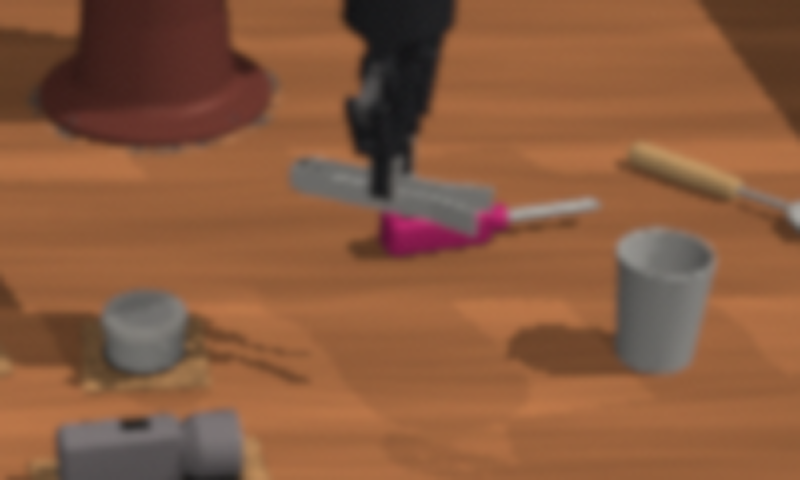

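The tongs are gripped near their middle and level, and the tin stands on its pad. Next I carry the tongs over.

jog_arm:
  targets:
    - [[-18.8,9.5,0],[0,0,0],0]
    - [[-18.8,9.5,0],[0,0,0],0]
    - [[-18.8,9.5,0],[0,0,0],0]
    - [[-18.8,9.5,0],[0,0,0],0]
    - [[-18.8,9.5,0],[0,0,0],0]
    - [[-18.8,9.5,0],[0,0,0],0]
    - [[-18.8,9.5,0],[0,0,0],0]
    - [[-18.8,9.5,0],[0,0,0],0]

```text
time: 20.2
tool_pos: [0.4406, -0.3319, 0.1282]
tool_rot: [-0.002, 0.848, 0.531, -0.0]
contact_force: [0.6, 0.6, -0.5]
gripper_width: 0.249
grasp_force: 60.2
```

```bash
python3 - <<'E'
from h import *
goto(.4452,-.3554,.1335,1.123+np.pi/2)
E
```

```text
shift [-0.77  0.57 -0.22] turn [-0.03 -0.01 -0.03] pos [ 0.4406 -0.3319  0.1282] q6 -0.33 t 20.2
```

jog_arm:
  targets:
    - [[-0.8,0.6,0],[0,0,0],0]
    - [[-0.8,0.6,0],[0,0,0],0]
    - [[-0.8,0.6,0],[0,0,0],0]

```text
time: 20.58
tool_pos: [0.446, -0.3539, 0.1292]
tool_rot: [-0.002, 0.847, 0.531, -0.0]
contact_force: [-0.3, -0.3, -1.8]
gripper_width: 0.243
grasp_force: 60.2
```

```bash
python3 - <<'E'
from h import *
goto(.4452,-.3554,.0125,1.123+np.pi/2)
E
```

```text
shift [-0.08  0.01  4.67] turn [-0.03 -0.01 -0.02] pos [ 0.446  -0.3539  0.1292] q6 -0.35 t 20.575
```

jog_arm:
  targets:
    - [[-0.05,0,2.0],[0,0,0],0]
    - [[-0.05,0,4.0],[0,0,0],0]
    - [[-0.05,0,4.5],[0,0,0],0]
    - [[-0.05,0,4.7],[0,0,0],0]
    - [[-0.05,0,4.7],[0,0,0],0]
    - [[-0.05,0,4.7],[0,0,0],100]
    - [[-0.05,0,4.7],[0,0,0],100]
    - [[-0.05,0,4.7],[0,0,0],100]

```text
time: 21.58
tool_pos: [0.4468, -0.3571, 0.0148]
tool_rot: [0.001, 0.847, 0.531, 0.0]
contact_force: [0.7, -0.0, -0.0]
gripper_width: 0.872
grasp_force: 0.0
```

jog_arm:
  targets:
    - [[0,0,0],[0,0,0],100]
    - [[0,0,-1],[0,0,0],100]
    - [[0,0,-2.5],[0,0,0],100]
    - [[0,0,-5],[0,0,0],100]
    - [[0,0,-7],[0,0,0],100]
    - [[0,0,-7],[0,0,0],100]

```text
time: 22.32
tool_pos: [0.4487, -0.359, 0.1954]
tool_rot: [0.005, 0.847, 0.531, 0.001]
contact_force: [0.1, 0.3, 0.0]
gripper_width: 1.003
grasp_force: 0.0
```

jog_arm:
  targets:
    - [[-6,3,-1],[0,0,0],100]
    - [[-8,4,-1],[0,0,0],100]
    - [[-10,5,-1],[0,0,0],100]
    - [[-10,5,-1],[0,0,0],100]
    - [[-10,5,-1],[0,0,0],100]
    - [[-10,5,-1],[0,0,0],100]
    - [[-10,5,-1],[0,0,0],100]

```text
time: 23.2
tool_pos: [0.4497, -0.6351, 0.2122]
tool_rot: [-0.001, 0.847, 0.531, 0.0]
contact_force: [0.4, 0.2, -0.3]
gripper_width: 0.999
grasp_force: 0.0
```

```bash
python3 - <<'E'
from h import *
p,d=grab_frame("top"); np.save("pics/top9.npy",d); c=cv2.resize(p[100:220,215:435,::-1],None,fx=3.6,fy=3.6,interpolation=cv2.INTER_CUBIC); cv2.imwrite("pics/t9.png",c); print(state()["time"])
E
```

```text
23.25
```

View pics/t9.png

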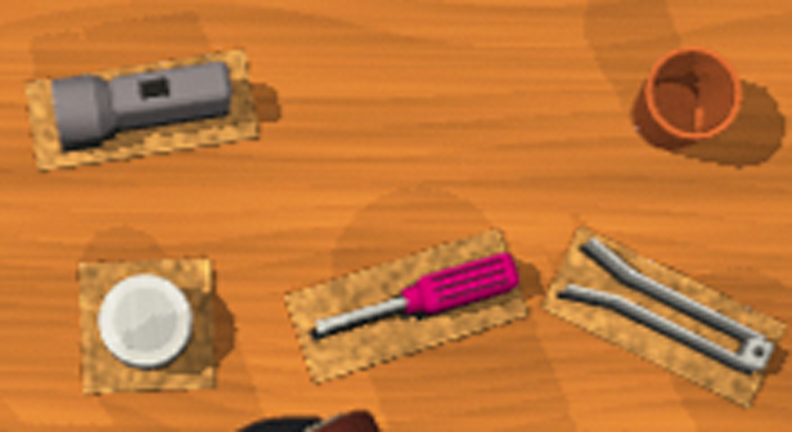

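All four lie on their pads pointing the right way. A short numeric check of the offsets:

```bash
python3 - <<'E'
from h import *
Q=lambda x,y,z:ray(215+(x-1.3)/3.6,100+(y-1.3)/3.6,z)
def ob(n,a,b,c,y):
    d=a-b; m=(a+b)/2; e=(m[:2]-c)*1000
    print(n,"err mm",e.round(1),np.hypot(*e).round(1),"dyaw",(np.arctan2(d[1],d[0])-y).round(3),"len",np.linalg.norm(d[:2]).round(4))
ob("torch",Q(56,112,.048),Q(224,87,.048),[.5837,.0019],1.751)
ob("screw",Q(315,329,.017),Q(512,270,.030),[.4494,-.1826],1.893)
ob("tongs",(Q(587,241,.022)+Q(559,290,.022))/2,Q(766,355,.022),[.4446,-.3568],1.123)
t=Q(146,321,.038); print("tin",(t[:2]-[.4325,-.0033])*1000)
P=cloud(np.load("pics/top9.npy"))
for n,(u0,u1,v0,v1),y0 in [("torch",(220,292,112,145),1.751),("screw",(295,363,160,205),1.893),("tin",(235,276,170,210),0)]:
    q=P[v0:v1,u0:u1].reshape(-1,3); t=q[(q[:,2]>.012)&(q[:,2]<.07)]; r=cv2.minAreaRect((t[:,:2]*1000).astype(np.float32)); print(n,np.round(r[0],1),np.round(r[1],1),round(r[2],1),"zmax",np.percentile(t[:,2],90).round(4),"want yaw",np.degrees(y0).round(1))
E
```

```text
torch err mm [-4.4  1.2] 4.6 dyaw -0.016 len 0.1139
screw err mm [ 0.4 -0.2] 0.5 dyaw -0.026 len 0.137
tongs err mm [0.7 1.4] 1.5 dyaw 0.016 len 0.1415
tin [-1.71300986  0.25762345]
torch [582.7   2.7] [ 40.7 120.2] 7.6 zmax 0.05 want yaw 100.3
screw [ 452.  -183.2] [ 26.  143.1] 16.6 zmax 0.0321 want yaw 108.5
tin [431.8  -1.9] [59.8 60.5] 57.2 zmax 0.0416 want yaw 0.0
```

All offsets are well inside tolerance, so I'm handing the job in.

```bash
python3 -c "
from plant import *
print(job_done())"
```

```text
the job is handed in; nothing more can be done
None
```

I've handed the job in at about 23 s: the torch, screwdriver, tongs and tin are each on their own pad, released and pointing the right way, at most about 5 mm off centre in the last picture; the tumbler and clay cup were left standing.

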